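# Load a bush on the wall gauge and hold the measuring load at four clicks

## Task

Take the bronze bush off the balance pan and slide it fully down over the upright pin of the wall gauge, then let go of it. Push the gauge's feed lever over, counting four clicks and no more, so that the sprung spindle bears on the bush, and finish while still holding the lever there for the dial to be read (it springs back if released). Leave everything else on the bench where it is.

Things in the scene. Friction and masses are not known exactly. Their poses are not given: they have to be found in the camera images.
- bush: plain bronze-coloured sleeve bush, 40 mm outside, 25 mm bore, 30 mm tall, about 160 g, standing upright on the violet-blue pan of the balance. Origin: centre of its underside, z along the bore. At the start the underside is 78 mm above the bench.
- balance: fixed white precision balance; its flat round pan, 116 mm across, has its top 78 mm above the bench, nothing above it. Origin: on the bench under the pan's centre. Housing 180 mm wide (y), from 150 mm in front (its -x, the display end) to 85 mm behind the pan's centre, 52 mm high (about 65 mm at the display).
- gauge: fixed wall gauge, grey base plate 130 x 270 mm, 22 mm thick. Origin on the bench. In its own axes: pin and pedestal at x 0, y -80 mm; white headstock 60 mm wide, y 0 to +105, top at 87 mm; spindle along y at 60 mm height, its tip at rest 10 mm from a seated bush's wall, on the +y side; dial behind the headstock, below 80 mm; lever on the headstock's +x side.
- anvil_seat (a point): centre of the pedestal's shoulder, 45 mm above the bench, where the bush's underside finally rests. The steel pin standing on it is 22 mm in diameter, 36 mm tall, its top 6 mm tapering to 12 mm. The pedestal (30 mm in diameter) is narrower than the bush. Straddling the bush along the gauge's x keeps the fingers clear of the spindle tip.
- anvil_top (a point): centre of the pin's top end, 81 mm above the bench.
- lever_pivot (a point): pivot of the feed lever, 50 mm above the bench, in the plane in which the knob swings (at gauge x +60, y +50 mm). The pivot axis is the gauge's x.
- knob (a point): centre of the red ball knob (28 mm in diameter), 130 mm from the pivot. At rest the lever leans 0.45 rad from upright to the gauge's +y, knob about 167 mm above the bench; it is worked towards -y (towards the pin) and at four clicks leans 0.19 rad to -y. The knob can be pinched from above along the gauge's y, or pushed from its +y side.
- handle: the lever's 10 mm round steel rod with the ball knob. Its frame turns with the lever; the origin is on the pivot axis, 14 mm to the gauge's -x side of the rod.
- feed_lever (a joint): feed lever angle, rad: 0 at rest, growing as the knob goes to the gauge's -y, end stop 0.99. A sprung ball clicks into a notch every 0.16 rad; the fourth is 0.64. Each ridge between takes 5 to 8 N at the knob, easing to about 2 to 4 N into the notch. Notches do not hold: a return spring (3 N at the knob at rest, about 6 N at four clicks) throws it back. A click feeds the spindle 4 mm.
- nose: brass-tipped sprung tip of the gauge's spindle, 20 mm in diameter. With the bush seated it meets it in the third click and bears on it with about 4 N at the fourth. Frame parallel to the gauge's.
- steel_bush: bystander: steel bush, same size as the bronze one, standing in front of the gauge. Origin: centre of its underside.
- master_ring: bystander: dark steel setting ring, 54 mm outside, 14 mm tall, lying in front of the gauge. Origin: centre of its underside.
- weight: bystander: steel knobbed calibration weight, 28 mm in diameter, 49 mm tall, behind the balance. Origin: centre of its underside.
- reagent: bystander: brown glass bottle, 70 mm in diameter, 150 mm tall. Origin: centre of its underside.
- beaker: bystander: glass beaker, 70 mm across, 90 mm tall. Origin: centre of its underside.
- dish: bystander: clear flat dish with lid, 94 mm across, 16 mm tall. Origin: centre of its underside.
- slide_box: bystander: blue and white slide box, 85 by 160 by 30 mm. Origin: centre of its underside.
- pen: bystander: white marker pen with red cap, 125 mm long, 12 mm thick. Origin: centre of its underside.

How it is judged (in metres and radians):
On the way:
1. the bush is fully down over the gauge's pin and let go, the lever still at rest (horizontal distance between bush and anvil_seat below 0.004 m and z of bush in the frame of anvil_seat between -0.003 and 0.003 m and contact force between each of the arm, the fingers and bush below 0.1 N and value of joint feed_lever below 0.1 rad), for 0.2 s.
At the end, for the whole second after the job is handed in: The bush sits upright and fully down on the pin (within 3 mm of the shoulder in height, 4 mm sideways), the feed lever is held steadily by the robot (over 1 N on the rod or knob) in the fourth notch, between 0.58 and 0.70 rad, and the sprung tip bears on the bush with over 2.5 N (value of joint feed_lever between 0.58 and 0.7 rad and velocity of joint feed_lever between -0.1 and 0.1 rad/s and contact force between any of the fingers, the arm and handle above 1 N and contact force between nose and bush above 2.5 N and horizontal distance between bush and anvil_seat below 0.004 m and z of bush in the frame of anvil_seat between -0.003 and 0.003 m and angle between bush's own z axis and vertical below 0.06 rad and linear speed of bush below 0.02 m/s); the arm keeps its last pose, push and grip.
It fails at once if the lever is pushed past the fourth click over the ridge towards the fifth (beyond 0.75 rad) (value of joint feed_lever above 0.75 rad).
It fails at once if a bystander is moved more than 25 mm (distance of any of steel_bush, master_ring, weight, reagent, beaker, dish, slide_box, pen from where it was at the start of the episode above 0.025 m).
It also fails if it takes over 64 s, if anything falls off the work surface, if the arm or the gripper's body presses on something with over 40 N, if the wrist force passes 120 N, or if a joint passes its speed limit or range.

## Robot

A 6-joint arm with a two-finger parallel gripper is mounted at the origin on the work surface. World frame = base frame: x ahead of the robot, y to its left, z up, the work surface at z = 0. Lengths are in mm, angles in rad, forces in N, time in s.
With the tool pointing down it reaches from about 350 to 850 mm from the base axis. Payload 8.1 kg.
Tool frame: the origin (TCP) lies midway between the tips of the shut fingers; the grasp point (between the pads) lies 19 mm behind it; z points along the fingers, y is the direction in which the jaws open and shut (so a half turn about z gives the same grasp; the last joint's range is limited). The gripper opens to 85 mm and grips with 20 to 120 N. Pads are 22 mm wide; open, the fingers measure 114 mm over their backs; the gripper's body (76 mm by 85 mm) begins 54 mm behind the grasp point. The pads swing forward as they close: fully open they stand 13 mm farther back than shut.
Start: joints at [-1.344, 0.13, 1.488, -0, 1.523, -0.085], TCP at [184.084, -571.068, 231.292] pointing down, gripper open.
Joint ranges: [-2.96, 2.96], [-0.89, 2.26], [0.02, 2.5], [-1.34, 4.48], [0, 2.73], [-2.66, 2.66]. Speed limits (rad/s): [2.39, 2.39, 2.79, 3.14, 3.14, 3.14].

## Interface

Orientations are given as a unit quaternion [x, y, z, w].
In Python, from cell import get_obs, read_camera, camera_params, hand_in gives the robot as it stands.
- The arm moves only by the tool step_arm, never from a script. Its arguments are lists of equal length, an entry for each row: "translation": the shift along the world's x, y, z in cm, a list of three; "twist": the turn, a rotation vector about the world's x, y, z in degrees, a list of three; "fingers": the finger opening in cm, from 0 to 8.54. A call has 1 to 20 rows; each row shifts and turns the pose as measured when the row begins; what a row does not reach is not made up. A row lasts 1/8 s, in which the tool goes at most 62.5 mm and 10.7 degrees, less where a joint would pass 70% of its speed; a pose out of reach is approached as far as the arm can. A call is refused whole if a number of a shift passes 6.25 or a number of a turn 10.7, either way. A call with a gripper value outside its range is refused whole. The fingers move at their own pace and stop on an object; "squeeze" is the grip in N (left out, the last holds). Time passes only in rows, so rows that do not move let the fingers close. It gives the time, the measured TCP pose, the force and the opening at its end, in the units of the state.
- get_obs(): the state, without advancing time (a new reading comes with each control period).
- read_camera(name): name is "side" or "top"; returns the picture (480x640x3 uint8, red, green, blue); there is no depth.
- camera_params(name): a dict with "camera_matrix" (3x3 intrinsics, pixels), "R" (3x3) and "t" (3): a world point X has camera coordinates R X + t. Camera axes: x right, y down, z forward; pixel columns grow to the right and rows downward; lengths in mm; the calibration is good to about 2 mm. A picture is of the moment at which its call begins. camera_params takes no time and is no camera call.
- hand_in(): hands the job in, once; it reports no verdict.
The state is a dict: "clock": time; "q": joint angles; "qvel": joint speeds; "effort": joint torques, N m; "eef_pos": TCP position; "orientation": TCP orientation; "force": force on the tool from outside, world axes, zero at the start; "torque": the same for the moment, N m; "opening": finger opening in mm.
Only numpy, scipy, OpenCV 4.12 (cv2) and the standard library are available. Lean on these libraries where they do the work, as an engineer would, in place of code of your own. Each camera call takes 0.05 s, during which the arm holds its last target. There are 200 camera calls.

## Working session

There is one attempt and no reset: what is moved stays moved. The work goes in short steps, Python scripts to look and compute and a tool call to move; the robot and the scene stay as the last step left them, time stands still between calls to the robot, and variables do not carry over. Pictures are saved under pics/ and viewed, about 8 in all and at most 12, crops included, and the job is handed in when it is done.

Besides the shell and the picture viewer there is one more tool, called after "Emit:" in YAML: its name, and indented under it one key for each argument. step_arm: Moves the arm, as the interface text tells. Its arguments: {"type":"object","properties":{"translation":{"type":"array"},"twist":{"type":"array"},"fingers":{"type":"array"},"squeeze":{"type":"number"}},"required":["translation","twist","fingers"]}

```bash
mkdir -p pics; ls
python3 - <<'E'
from cell import *
import cv2
for n in("side","top"):
    im=read_camera(n); cv2.imwrite(f"pics/{n}0.png",im[:,:,::-1]); p=camera_params(n); print(n,p)
print(get_obs())
E
```

```text
pics
side {'camera_matrix': array([[611.81038275,   0.        , 323.03682625],
       [  0.        , 611.81038275, 242.21294658],
       [  0.        ,   0.        ,   1.        ]]), 'R': array([[ 0.98721371, -0.15923145,  0.00737828],
       [-0.0997238 , -0.65305981, -0.75071169],
       [ 0.12435537,  0.74037708, -0.66058876]]), 't': array([-560.1270522 ,  160.01659791, 1570.14584857])}
top {'camera_matrix': array([[453.73309601,   0.        , 322.10207256],
       [  0.        , 453.73309601, 236.40339909],
       [  0.        ,   0.        ,   1.        ]]), 'R': array([[ 1.67200664e-02, -9.99854657e-01,  3.33230557e-03],
       [-9.80287613e-01, -1.70488791e-02, -1.96838845e-01],
       [ 1.96867048e-01,  2.45406818e-05, -9.80430194e-01]]), 't': array([  -2.97669599,  598.50084621, 1300.0251726 ])}
{'clock': 0.1, 'q': array([-1.34441304e+00,  1.31119003e-01,  1.48917034e+00, -3.57954989e-05,
        1.52298579e+00, -8.53992800e-02]), 'qvel': array([ 0.00020437, -0.00130441, -0.00148956, -0.00133484, -0.00202956,
       -0.00032038]), 'effort': array([ 3.39797143e-04, -5.70953715e+01, -5.01943016e+01, -2.82698020e-04,
        8.17243854e-03,  1.12189247e-05]), 'eef_pos': array([ 183.95177021, -570.58852589,  230.32941453]), 'orientation': array([ 9.87873057e-01,  1.55261442e-01, -7.70839147e-05, -8.37893713e-04]), 'force': array([-0.63553743, -0.18546388, -0.54598131]), 'torque': array([ 0.05960905, -0.00709773, -0.01519309]), 'opening': 85.14427760602362}
```

View pics/top0.png

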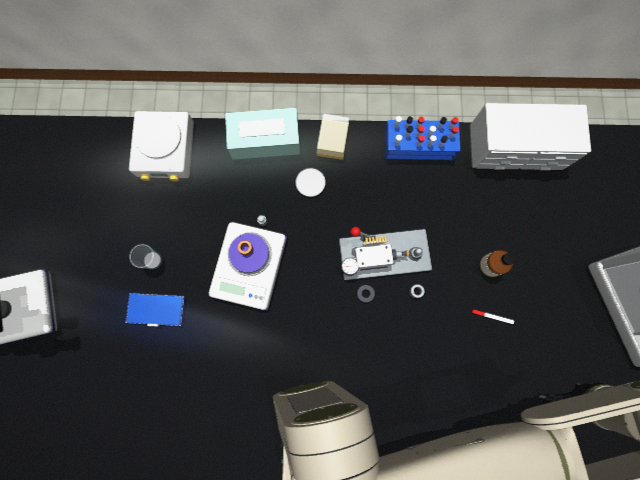

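View pics/side0.png

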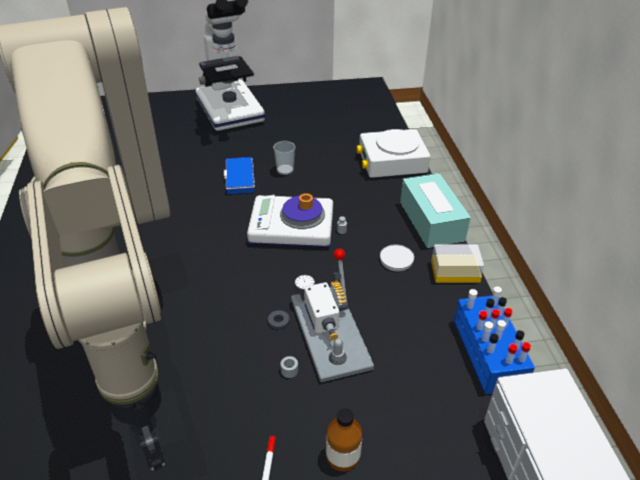

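Top view: bush at about (245,247) on the violet pan, knob (356,231), pin about (416,253), gauge plate corners about (340,240)-(431,270). Next I measure these points across the two views.

```bash
cat > h.py <<'E'
import numpy as np, cv2
from cell import *
P={n:camera_params(n) for n in("side","top")}
def ray(n,uv):
    p=P[n]; d=p["R"].T@np.linalg.inv(p["camera_matrix"])@[uv[0],uv[1],1]; c=-p["R"].T@p["t"]; return c,d/np.linalg.norm(d)
def onz(n,uv,z):
    c,d=ray(n,uv); return c+d*(z-c[2])/d[2]
def tri(a,b):
    (c1,d1),(c2,d2)=ray("side",a),ray("top",b)
    s=np.linalg.lstsq(np.c_[d1,-d2],c2-c1,rcond=None)[0]; x,y=c1+s[0]*d1,c2+s[1]*d2
    return (x+y)/2,np.linalg.norm(x-y)
def pix(n,X):
    p=P[n]; v=p["camera_matrix"]@(p["R"]@np.asarray(X)+p["t"]); return v[:2]/v[2]
def blobs(im,lo,hi,roi,amin=15):
    x0,y0,x1,y1=roi; m=cv2.inRange(cv2.cvtColor(im[y0:y1,x0:x1],cv2.COLOR_RGB2HSV),lo,hi)
    k,_,st,c=cv2.connectedComponentsWithStats(m)
    return [(st[i].tolist(),(c[i]+[x0,y0]).round(2)) for i in range(1,k) if st[i,4]>=amin],m
E
python3 - <<'E'
from h import *
S=cv2.imread("pics/side0.png")[:,:,::-1];T=cv2.imread("pics/top0.png")[:,:,::-1]
def show(t,b): print(t,*b[0],sep="\n ")
b=[blobs(S,(0,150,90),(4,255,255),(320,240,360,270)),blobs(T,(0,150,90),(4,255,255),(345,220,365,240))]
for x in b: show("knob",x)
k=tri(b[0][0][0][1],b[1][0][0][1]); print(k)
bs=[blobs(S,(5,100,60),(18,255,255),(285,185,325,220)),blobs(T,(5,100,60),(18,255,255),(230,235,262,262))]
for x in bs: show("bush",x)
show("pan",blobs(T,(115,100,40),(140,255,255),(220,225,280,280)));show("panS",blobs(S,(115,100,40),(140,255,255),(270,185,340,235)))
# base plate
for n,im,roi in(("top",T,(330,220,440,285)),("side",S,(285,270,380,385))):
    c=cv2.resize(im[roi[1]:roi[3],roi[0]:roi[2]],None,fx=6 if n=="top" else 5,fy=6 if n=="top" else 5,interpolation=cv2.INTER_CUBIC)
    cv2.imwrite(f"pics/{n}_g.png",c[:,:,::-1]); print(c.shape)
E
```

```text
knob
 ([14, 9, 11, 11, 96], array([339.06, 253.9 ]))
knob
 ([5, 7, 11, 9, 75], array([355.21, 231.04]))
(array([592.23437838, -83.70164604, 170.1237062 ]), np.float64(1.30924595950297))
bush
 ([14, 8, 14, 16, 187], array([305.62, 200.28]))
bush
 ([8, 6, 14, 14, 109], array([244.89, 247.22]))
pan
 ([9, 9, 39, 38, 993], array([248.87, 253.61]))
 ([22, 20, 6, 6, 31], array([244.71, 247.55]))
panS
 ([13, 10, 39, 26, 618], array([300.85, 209.79]))
(390, 660, 3)
(575, 475, 3)
```

View pics/top_g.png

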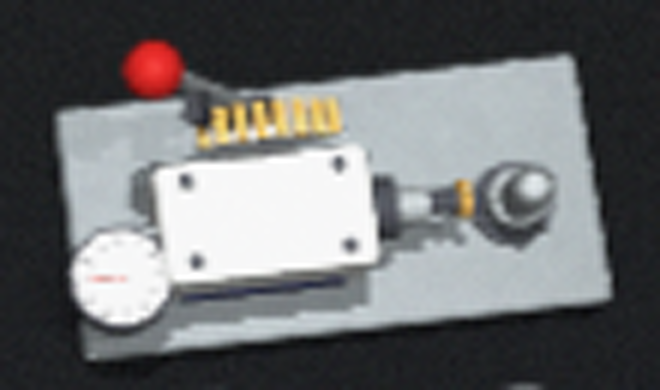

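View pics/side_g.png

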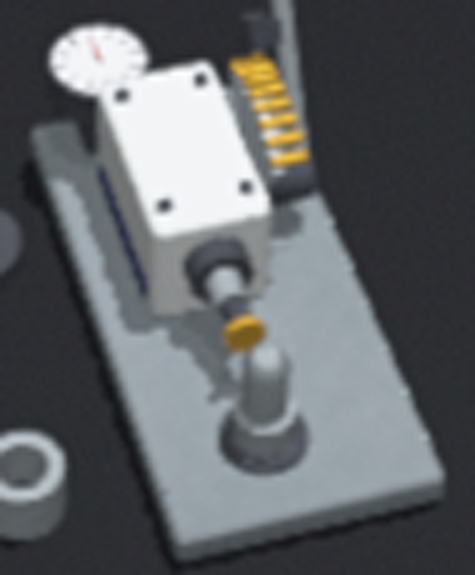

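The crops show: plate corners in the top crop at (57,108), (575,55), (612,298), (88,358); the pin's top end at about (541,182) in the top crop and (267,350) in the side crop.

Run:
```python
from h import *
T=lambda u,v:np.array([330+(u+.5)/6-.5,220+(v+.5)/6-.5]); S=lambda u,v:np.array([285+(u+.5)/5-.5,270+(v+.5)/5-.5])
c=[onz("top",T(*p),22) for p in[(57,108),(575,55),(612,298),(88,358)]]
for p in c: print(p.round(1))
print("len",[np.linalg.norm(c[i]-c[(i+1)%4]).round(1) for i in range(4)])
ctr=sum(c)/4; y=(c[0]+c[3]-c[1]-c[2])[:2]; yaw=np.arctan2(y[1],y[0])-np.pi/2
d=np.array(c[1])-c[0]
for a,b in((0,1),(3,2)): v=c[a]-c[b]; print("edge yaw",np.degrees(np.arctan2(v[1],v[0])-np.pi/2))
# side long right edge and left
for n,a,b in(("R",(312,190),(442,475)),("L",(38,150),(180,550))):
    v=onz("side",S(*a),22)-onz("side",S(*b),22); print("side",n,np.degrees(np.arctan2(v[1],v[0])-np.pi/2),onz("side",S(*a),22).round(1),onz("side",S(*b),22).round(1))
# headstock top corners z=87
h=[onz("top",T(*p),87) for p in[(150,168),(360,145),(380,262),(168,285)]]; print("head",[p.round(1) for p in h],[np.linalg.norm(h[i]-h[(i+1)%4]).round(1) for i in range(4)])
R=lambda a:np.array([[np.cos(a),-np.sin(a)],[np.sin(a),np.cos(a)]])
print("ctr",ctr.round(1),np.degrees(yaw))
for nm,q in(("pin",[0,-80]),("pivot",[60,50]),("knob",[60,50+130*np.sin(.45)]),("headctr",[0,52.5])): print(nm,ctr[:2]+R(yaw)@q)
print("headctr meas",(sum(h)/4)[:2])
print("pin top tri",tri(S(267,350),T(541,182)),"onz81",onz("top",T(541,182),81),onz("side",S(267,350),81))
print("shoulder side",onz("side",S(265,412),45))
print("knob onz167",onz("top",(355.2,231),167),onz("side",(339.06,253.9),167))
# bush
print("bush ring top z108",onz("top",(244.9,247.3),108))
print("bush side centre z93",onz("side",(305.6,200.3),93), tri((305.6,200.3),(244.9,247.4)))
print("pan",onz("top",(248.9,253.6),78),onz("side",(300.9,209.8),78))
```

```text
[603.2 -45.1  22. ]
[ 635.7 -311.9   22. ]
[ 510.  -327.1   22. ]
[475.  -61.9  22. ]
len [np.float64(268.8), np.float64(126.6), np.float64(267.5), np.float64(129.3)]
edge yaw 6.944761693474654
edge yaw 7.507951239236062
side R 8.024219648049275 [ 608.1 -124.9   22. ] [ 633.9 -307.9   22. ]
side L 7.42229402641234 [475.3 -76.6  22. ] [ 508.4 -330.4   22. ]
head [array([561.3, -88.2,  87. ]), array([ 574.4, -190.6,   87. ]), array([ 517.1, -199.5,   87. ]), array([504.1, -97. ,  87. ])] [np.float64(103.2), np.float64(58.1), np.float64(103.3), np.float64(57.8)]
ctr [ 556.  -186.5   22. ] 7.2256770641300845
pin [ 566.03914095 -265.88924102]
pivot [ 609.21152823 -129.37497445]
knob [602.09935513 -73.27851501]
headctr [ 549.37357762 -134.44149856]
headctr meas [ 539.23389539 -143.83361534]
pin top tri (array([ 556.56525945, -277.84103345,   89.68785358]), np.float64(1.2546864596760023)) onz81 [ 558.71174691 -279.76325964   81.        ] [ 557.40632011 -270.88385153   81.        ]
shoulder side [ 556.14965119 -277.45874628   45.        ]
knob onz167 [593.68614476 -83.91931613 167.        ] [592.2507269  -80.49555178 167.        ]
bush ring top z108 [552.95676247 228.36610405 108.        ]
bush side centre z93 [554.35797843 237.40243136  93.        ] (array([553.80626928, 229.91200539,  98.85517796]), np.float64(0.864664070750836))
pan [539.61950874 220.8767216   78.        ] [537.50759376 214.80437974  78.        ]
```

Gauge origin ≈ (546,-196), yaw ≈ 7.3°. From this the pin should be at (556,-276) and the knob at (592,-83), and both match direct measurement. Bush ≈ (553,228). I'll move above the bush with the jaws along the gauge's x.

Emit:
step_arm:
  translation:
    - [2.15,4.7,0]
    - [2.15,4.7,0]
    - [2.15,4.7,0]
    - [2.15,4.7,0]
    - [2.15,4.7,0]
    - [2.15,4.7,0]
    - [2.15,4.7,0]
    - [2.15,4.7,0]
    - [2.15,4.7,0]
    - [2.15,4.7,0]
    - [2.15,4.7,0]
    - [2.15,4.7,0]
    - [2.15,4.7,0]
    - [2.15,4.7,0]
    - [2.15,4.7,0]
    - [2.15,4.7,0]
    - [2.15,4.7,0]
    - [0,0,0]
    - [0,0,0]
  twist:
    - [0,0,4.67]
    - [0,0,4.67]
    - [0,0,4.67]
    - [0,0,4.67]
    - [0,0,4.67]
    - [0,0,4.67]
    - [0,0,4.67]
    - [0,0,4.67]
    - [0,0,4.67]
    - [0,0,4.67]
    - [0,0,4.67]
    - [0,0,4.67]
    - [0,0,4.67]
    - [0,0,4.67]
    - [0,0,4.67]
    - [0,0,4.67]
    - [0,0,4.67]
    - [0,0,0]
    - [0,0,0]
  fingers: [8.5,8.5,8.5,8.5,8.5,8.5,8.5,8.5,8.5,8.5,8.5,8.5,8.5,8.5,8.5,8.5,8.5,8.5,8.5]

```text
clock: 2.48
eef_pos: [551.6, 257.9, 219.8]
orientation: [0.644, 0.765, -0.005, -0.004]
force: [0.2, 0.1, 0.4]
opening: 84.8
```

```bash
cat >> h.py <<'E'
from scipy.spatial.transform import Rotation as Ro
def err(target,yaw=7.3):
    o=get_obs(); a=np.radians(yaw); y=np.array([np.cos(a),np.sin(a),0]); z=np.array([0,0,-1.]); x=np.cross(y,z)
    D=Ro.from_matrix(np.c_[x,y,z]); r=(D*Ro.from_quat(o["orientation"]).inv()).as_rotvec(degrees=True)
    print("clk",round(o["clock"],2),"pos",o["eef_pos"].round(1),"shift cm",((np.array(target)-o["eef_pos"])/10).round(2),"turn",r.round(2),"F",o["force"].round(1),"T",o["torque"].round(2),"open",round(o["opening"],1))
E
python3 -c "
from h import *
err([553.3,229,215])"
```

```text
clk 2.48 pos [551.6 257.9 219.8] shift cm [ 0.17 -2.89 -0.48] turn [ 0.13 -0.73 -2.49] F [0.2 0.1 0.4] T [ 0.01 -0.03 -0.04] open 84.8
```

Emit:
step_arm:
  translation:
    - [0.17,-1.4,0]
    - [0,-1.4,0]
    - [0,0,0]
    - [0,0,0]
  twist:
    - [0,-0.7,-2.5]
    - [0,0,0]
    - [0,0,0]
    - [0,0,0]
  fingers: [8.5,8.5,8.5,8.5]

```text
clock: 2.98
eef_pos: [553.1, 224.1, 220.9]
orientation: [0.664, 0.748, -0.0, 0.001]
force: [-0.3, -0.1, 0.1]
opening: 84.9
```

Run:
```python
from h import *
err([553.3,229,120])
out=[]
for n,r in(("top",(200,200,300,300)),("side",(255,120,355,240))):
    im=read_camera(n); out.append(cv2.resize(im[r[1]:r[3],r[0]:r[2]],None,fx=4,fy=4,interpolation=cv2.INTER_CUBIC))
h=max(o.shape[0] for o in out)
cv2.imwrite("pics/pre.png",np.hstack([cv2.copyMakeBorder(o,0,h-o.shape[0],0,0,0) for o in out])[:,:,::-1])
```

```text
clk 2.98 pos [553.1 224.1 220.9] shift cm [  0.02   0.49 -10.09] turn [0.15 0.1  0.51] F [-0.3 -0.1  0.1] T [0.06 0.   0.03] open 84.9
```

View pics/pre.png

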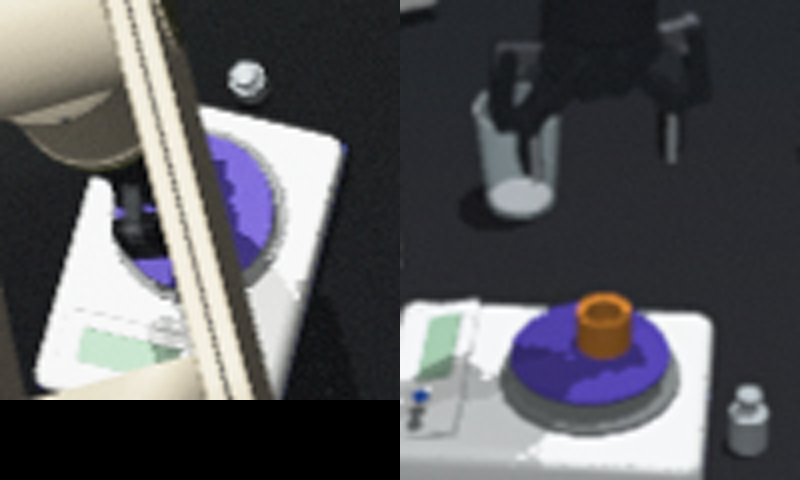

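Side view: the open fingers (crop x about 530 and 670) straddle the bush column (604). Descending.

Emit:
step_arm:
  translation:
    - [0,0.2,-3]
    - [0,0.2,-3]
    - [0,0,-2.5]
    - [0,0,0]
    - [0,0,0]
  twist:
    - [0,0,0.5]
    - [0,0,0]
    - [0,0,0]
    - [0,0,0]
    - [0,0,0]
  fingers: [8.5,8.5,8.5,8.5,8.5]

```text
clock: 3.7
eef_pos: [554.0, 230.4, 136.0]
orientation: [0.66, 0.752, 0.001, 0.002]
force: [0.4, -0.9, -0.3]
opening: 85.1
```

```bash
python3 -c "
from h import *
err([553.3,229,84])"
```

```text
clk 3.7 pos [554.  230.4 136. ] shift cm [-0.07 -0.14 -5.2 ] turn [ 0.06  0.29 -0.15] F [ 0.4 -0.9 -0.3] T [ 0.08 -0.03  0.01] open 85.1
```

Emit:
step_arm:
  translation:
    - [0,-0.1,-2.5]
    - [0,0,-1.5]
    - [0,0,-1.0]
    - [0,0,-0.5]
    - [0,0,0]
    - [0,0,0]
  twist:
    - [0,0.2,0]
    - [0,0,0]
    - [0,0,0]
    - [0,0,0]
    - [0,0,0]
    - [0,0,0]
  fingers: [8.5,8.5,8.5,8.5,8.5,8.5]

```text
clock: 4.45
eef_pos: [557.9, 231.0, 86.0]
orientation: [0.659, 0.752, 0.004, 0.003]
force: [0.1, -0.8, 0.6]
opening: 84.9
```

Run:
```python
from h import *
err([553.3,229,80])
r=(255,140,355,240); im=read_camera("side")
cv2.imwrite("pics/pre2.png",cv2.resize(im[r[1]:r[3],r[0]:r[2]],None,fx=5,fy=5,interpolation=cv2.INTER_CUBIC)[:,:,::-1])
```

```text
clk 4.45 pos [557.9 231.   86. ] shift cm [-0.46 -0.2  -0.6 ] turn [-0.11  0.6  -0.18] F [ 0.1 -0.8  0.6] T [-0.01  0.06  0.01] open 84.9
```

View pics/pre2.png

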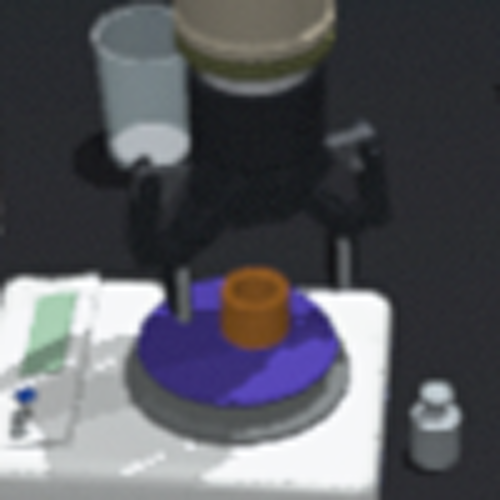

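The side crop shows the fingers' midpoint (263) about 4 mm to +x of the bush (255), which agrees with the 4.6 mm drift. I'll correct that, go down and grip.

Emit:
step_arm:
  translation:
    - [-0.45,-0.2,-0.3]
    - [0,0,-0.3]
    - [0,0,0]
    - [0,0,0]
  twist:
    - [0,0.6,-0.2]
    - [0,0,0]
    - [0,0,0]
    - [0,0,0]
  fingers: [8.5,8.5,8.5,8.5]

```text
clock: 5.0
eef_pos: [553.5, 228.9, 80.3]
orientation: [0.661, 0.75, 0.001, -0.001]
force: [0.5, 0.0, 0.5]
opening: 85.1
```

```bash
python3 -c "
from h import *
err([553.3,229,80])"
```

```text
clk 5.0 pos [553.5 228.9  80.3] shift cm [-0.02  0.01 -0.03] turn [-0.13  0.02  0.04] F [0.5 0.  0.5] T [ 0.02 -0.02  0.  ] open 85.1
```

Emit:
step_arm:
  translation:
    - [0,0,0]
    - [0,0,0]
    - [0,0,0]
    - [0,0,0]
    - [0,0,0]
    - [0,0,0]
    - [0,0,0]
    - [0,0,0]
  twist:
    - [0,0,0]
    - [0,0,0]
    - [0,0,0]
    - [0,0,0]
    - [0,0,0]
    - [0,0,0]
    - [0,0,0]
    - [0,0,0]
  fingers: [6,5,4.5,3.5,3.5,3.5,3.5,3.5]
  squeeze: 30

```text
clock: 6.0
eef_pos: [553.8, 229.1, 80.7]
orientation: [0.661, 0.75, 0.001, -0.0]
force: [0.2, -0.2, 0.3]
opening: 38.7
```

```bash
python3 -c "
from h import *
err([553.3,229,80])"
```

```text
clk 6.0 pos [553.8 229.1  80.7] shift cm [-0.05 -0.01 -0.07] turn [-0.14  0.06  0.04] F [ 0.2 -0.2  0.3] T [ 0.   -0.01 -0.02] open 38.7
```

Emit:
step_arm:
  translation:
    - [0,0,1]
    - [0,0,2]
    - [0,0,3]
    - [0,0,4]
    - [0,0,4]
    - [0,0,2]
    - [0,0,0]
    - [0,0,0]
  twist:
    - [0,0,0]
    - [0,0,0]
    - [0,0,0]
    - [0,0,0]
    - [0,0,0]
    - [0,0,0]
    - [0,0,0]
    - [0,0,0]
  fingers: [3.5,3.5,3.5,3.5,3.5,3.5,3.5,3.5]

```text
clock: 7.0
eef_pos: [552.5, 228.7, 253.0]
orientation: [0.661, 0.75, 0.003, 0.0]
force: [-0.2, -0.3, -2.2]
opening: 39.0
```

Run:
```python
from h import *
err([556,-276,235])
r=(255,90,355,240); im=read_camera("side"); b,_=blobs(im,(5,100,60),(18,255,255),(250,90,380,240)); print(b)
```

```text
clk 7.0 pos [552.5 228.7 253. ] shift cm [  0.35 -50.47  -1.8 ] turn [-0.2   0.24  0.04] F [-0.2 -0.3 -2.2] T [-0.06 -0.01 -0.01] open 39.0
[([48, 51, 14, 19, 225], array([304.6 , 150.03]))]
```

Emit:
step_arm:
  translation:
    - [0,-2,0]
    - [0,-4,0]
    - [0,-4.5,0]
    - [0,-4.5,0]
    - [0,-4.5,0]
    - [0,-4.5,0]
    - [0,-4.5,0]
    - [0,-4.5,0]
    - [0,-4.5,0]
    - [0,-4.5,0]
    - [0,-4,0]
    - [0,-2,0]
    - [0,0,0]
    - [0,0,0]
    - [0,0,0]
  twist:
    - [0,0,0]
    - [0,0,0]
    - [0,0,0]
    - [0,0,0]
    - [0,0,0]
    - [0,0,0]
    - [0,0,0]
    - [0,0,0]
    - [0,0,0]
    - [0,0,0]
    - [0,0,0]
    - [0,0,0]
    - [0,0,0]
    - [0,0,0]
    - [0,0,0]
  fingers: [3.5,3.5,3.5,3.5,3.5,3.5,3.5,3.5,3.5,3.5,3.5,3.5,3.5,3.5,3.5]

```text
clock: 8.93
eef_pos: [537.2, -272.9, 235.0]
orientation: [0.662, 0.75, -0.005, -0.011]
force: [1.0, -0.0, -1.2]
opening: 38.7
```

```bash
python3 -c "
from h import *
err([556,-276,135])"
```

```text
clk 8.93 pos [ 537.2 -272.9  235. ] shift cm [  1.88  -0.31 -10.  ] turn [-0.4  -1.34  0.16] F [ 1.  -0.  -1.2] T [ 0.03 -0.03  0.05] open 38.7
```

Emit:
step_arm:
  translation:
    - [1.0,-0.15,-2.5]
    - [0.8,-0.15,-3]
    - [0,0,-3]
    - [0,0,-2]
    - [0,0,0]
    - [0,0,0]
    - [0,0,0]
  twist:
    - [-0.4,-1.3,0.2]
    - [0,0,0]
    - [0,0,0]
    - [0,0,0]
    - [0,0,0]
    - [0,0,0]
    - [0,0,0]
  fingers: [3.5,3.5,3.5,3.5,3.5,3.5,3.5]

```text
clock: 9.8
eef_pos: [559.1, -271.0, 132.2]
orientation: [0.657, 0.754, 0.001, 0.003]
force: [0.1, 0.4, -2.1]
opening: 39.3
```

```bash
python3 -c "
from h import *
err([556,-276,100])"
```

```text
clk 9.8 pos [ 559.1 -271.   132.2] shift cm [-0.31 -0.5  -3.22] turn [ 0.17  0.36 -0.49] F [ 0.1  0.4 -2.1] T [ 0.01  0.01 -0.02] open 39.3
```

Emit:
step_arm:
  translation:
    - [-0.3,-0.5,-1.5]
    - [0,0,-1.0]
    - [0,0,0]
    - [0,0,0]
    - [0,0,0]
  twist:
    - [0.1,0.3,-0.4]
    - [0,0,0]
    - [0,0,0]
    - [0,0,0]
    - [0,0,0]
  fingers: [3.5,3.5,3.5,3.5,3.5]

```text
clock: 10.42
eef_pos: [556.5, -277.2, 106.9]
orientation: [0.661, 0.751, -0.0, 0.002]
force: [-0.1, 0.7, -1.9]
opening: 38.5
```

Run:
```python
from h import *
err([556,-276,100])
im=read_camera("side"); b,_=blobs(im,(5,100,60),(18,255,255),(300,300,380,370)); print(b)
o=get_obs()["eef_pos"]; z=o[2]+13
for q in b: print(onz("side",q[1],z), "pred px of bush centre if at TCP",pix("side",[o[0],o[1],z]))
t=read_camera("top"); b,_=blobs(t,(5,100,60),(18,255,255),(395,235,440,275),5); print(b, pix("top",[o[0],o[1],z]))
out=[cv2.resize(x[r[1]:r[3],r[0]:r[2]],None,fx=5,fy=5,interpolation=cv2.INTER_CUBIC) for x,r in((im,(290,290,370,390)),(t,(380,210,460,310)))]
cv2.imwrite("pics/pin.png",np.hstack(out)[:,:,::-1])
```

```text
clk 10.43 pos [ 556.5 -277.2  106.9] shift cm [-0.05  0.12 -0.69] turn [ 0.14  0.16 -0.02] F [-0.1  0.7 -1.9] T [-0.03 -0.03  0.  ] open 38.5
[([31, 19, 17, 22, 293], array([338.62, 329.69]))]
[ 557.12906767 -274.99844782  120.00231869] pred px of bush centre if at TCP [338.53181621 330.47374277]
[([22, 16, 5, 5, 15], array([419.27, 253.27]))] [421.80298462 248.35942217]
```

View pics/pin.png

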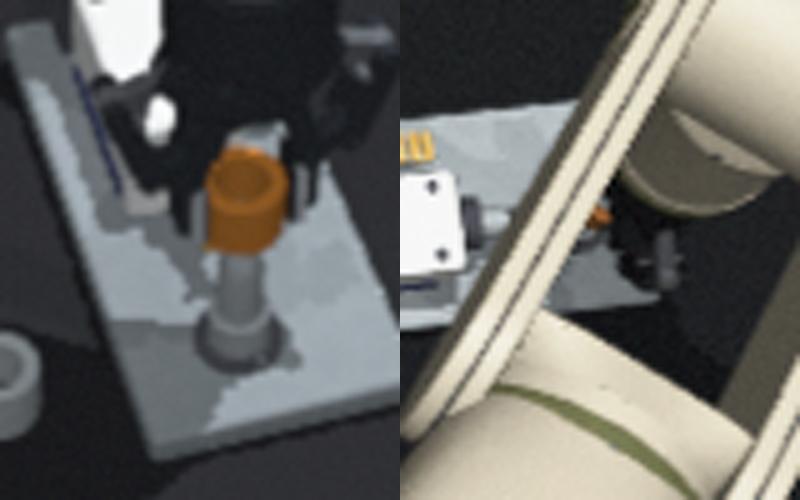

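The side view shows the bush (crop 246, bottom edge 255) held upright above the pin (axis about 241), so it needs a small shift to -x. A quick y check from edges follows.

Run:
```python
from h import *
S=lambda u,v:np.array([290+(u+.5)/5-.5,290+(v+.5)/5-.5])
print("bush from front bottom edge",onz("side",S(246,255),104.2)+[0,20,0])
print("bush from back top edge",onz("side",S(246,147),134.2)-[0,20,0])
print("shoulder front",onz("side",S(241,334),45)+[0,15,0])
print("pix pin axis z 45,80,120",[pix("side",[556,-276,z]).round(1) for z in(45,60,80,120)])
```

```text
bush from front bottom edge [ 554.7074838  -272.76285512  104.2       ]
bush from back top edge [ 560.54152739 -276.46199376  134.2       ]
shoulder front [ 554.36931736 -274.9448102    45.        ]
pix pin axis z 45,80,120 [array([337.4, 351.5]), array([337.6, 347.3]), array([337.8, 341.7]), array([338.2, 330.1])]
```

Emit:
step_arm:
  translation:
    - [-0.1,0,-0.8]
    - [0,0,-0.5]
    - [0,0,0]
    - [0,0,0]
  twist:
    - [0.1,0.1,0]
    - [0,0,0]
    - [0,0,0]
    - [0,0,0]
  fingers: [3.5,3.5,3.5,3.5]

```text
clock: 11.02
eef_pos: [555.5, -277.1, 93.1]
orientation: [0.66, 0.751, 0.0, 0.001]
force: [0.6, 0.2, -1.3]
opening: 39.0
```

```bash
python3 -c "
from h import *
err([555.5,-277,82])"
```

```text
clk 11.03 pos [ 555.5 -277.1   93.1] shift cm [-0.    0.01 -1.11] turn [ 0.04  0.06 -0.03] F [ 0.6  0.2 -1.3] T [-0. -0. -0.] open 39.0
```

Emit:
step_arm:
  translation:
    - [0,0,-0.6]
    - [0,0,-0.4]
    - [0,0,-0.3]
    - [0,0,0]
    - [0,0,0]
  twist:
    - [0,0,0]
    - [0,0,0]
    - [0,0,0]
    - [0,0,0]
    - [0,0,0]
  fingers: [3.5,3.5,3.5,3.5,3.5]

```text
clock: 11.65
eef_pos: [555.6, -277.1, 79.3]
orientation: [0.66, 0.751, 0.0, 0.001]
force: [0.2, -0.9, -0.7]
opening: 38.8
```

```bash
python3 -c "
from h import *
err([555.5,-277,82])"
```

```text
clk 11.65 pos [ 555.6 -277.1   79.3] shift cm [-0.01  0.01  0.27] turn [ 0.04  0.07 -0.04] F [ 0.2 -0.9 -0.7] T [ 0.04 -0.   -0.01] open 38.8
```

Emit:
step_arm:
  translation:
    - [0,0,-0.2]
    - [0,0,-0.2]
    - [0,0,-0.1]
    - [0,0,0]
  twist:
    - [0,0,0]
    - [0,0,0]
    - [0,0,0]
    - [0,0,0]
  fingers: [3.5,3.5,3.5,3.5]

```text
clock: 12.15
eef_pos: [555.8, -277.2, 74.2]
orientation: [0.66, 0.751, 0.0, 0.001]
force: [-0.2, 0.5, -1.8]
opening: 38.8
```

Emit:
step_arm:
  translation:
    - [0,0,-0.4]
    - [0,0,-0.4]
    - [0,0,-0.2]
    - [0,0,0]
  twist:
    - [0,0,0]
    - [0,0,0]
    - [0,0,0]
    - [0,0,0]
  fingers: [3.5,3.5,3.5,3.5]

```text
clock: 12.65
eef_pos: [555.8, -277.2, 63.4]
orientation: [0.66, 0.751, 0.0, 0.001]
force: [-0.0, 0.1, -1.9]
opening: 38.9
```

```bash
python3 -c "
from h import *
err([555.8,-277.2,48])"
```

```text
clk 12.65 pos [ 555.8 -277.2   63.4] shift cm [ 0.    0.   -1.54] turn [ 0.06  0.1  -0.03] F [-0.   0.1 -1.9] T [-0.03  0.   -0.02] open 38.9
```

Going down freely with only the weight on the wrist. I'll continue to the shoulder (TCP z about 47.7).

Emit:
step_arm:
  translation:
    - [0,0,-0.4]
    - [0,0,-0.4]
    - [0,0,-0.3]
    - [0,0,-0.2]
    - [0,0,-0.1]
    - [0,0,0]
  twist:
    - [0,0,0]
    - [0,0,0]
    - [0,0,0]
    - [0,0,0]
    - [0,0,0]
    - [0,0,0]
  fingers: [3.5,3.5,3.5,3.5,3.5,3.5]

```text
clock: 13.4
eef_pos: [555.8, -277.3, 48.4]
orientation: [0.66, 0.751, 0.0, 0.001]
force: [-0.1, 0.3, -1.1]
opening: 38.8
```

Emit:
step_arm:
  translation:
    - [0,0,-0.1]
    - [0,0,-0.05]
    - [0,0,0]
  twist:
    - [0,0,0]
    - [0,0,0]
    - [0,0,0]
  fingers: [3.5,3.5,3.5]

```text
clock: 13.78
eef_pos: [556.0, -277.4, 47.8]
orientation: [0.66, 0.751, 0.0, 0.001]
force: [0.7, -0.3, -1.5]
opening: 38.7
```

Run:
```python
from h import *
err([556,-277,48])
im=read_camera("side")
cv2.imwrite("pics/seat.png",cv2.resize(im[300:390,295:385],None,fx=5,fy=5,interpolation=cv2.INTER_CUBIC)[:,:,::-1])
```

```text
clk 13.78 pos [ 556.  -277.4   47.8] shift cm [-0.    0.04  0.02] turn [ 0.08  0.13 -0.04] F [ 0.7 -0.3 -1.5] T [-0.   -0.04 -0.02] open 38.7
```

View pics/seat.png

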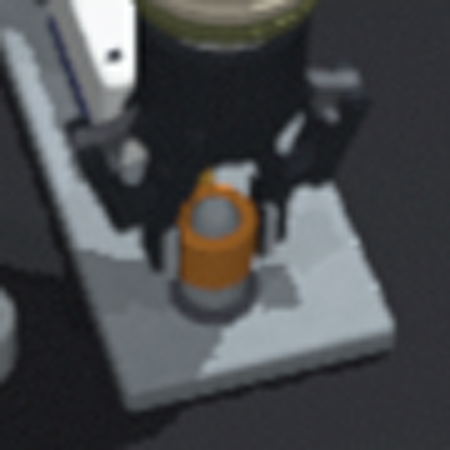

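The bush ring sits over the pin (pin end visible in the bore at (215,215)), at about shoulder height. I'll press gently, then release.

Emit:
step_arm:
  translation:
    - [0,0,-0.1]
    - [0,0,-0.1]
    - [0,0,0]
    - [0,0,0]
    - [0,0,0]
    - [0,0,0]
    - [0,0,0]
    - [0,0,0]
  twist:
    - [0,0,0]
    - [0,0,0]
    - [0,0,0]
    - [0,0,0]
    - [0,0,0]
    - [0,0,0]
    - [0,0,0]
    - [0,0,0]
  fingers: [3.5,3.5,3.5,4.5,5.5,6.5,7,7]

```text
clock: 14.82
eef_pos: [556.6, -277.8, 47.5]
orientation: [0.66, 0.751, 0.0, 0.002]
force: [-0.0, -0.8, -0.4]
opening: 70.2
```

```bash
python3 -c "
from h import *
err([556,-277,48])"
```

```text
clk 14.82 pos [ 556.6 -277.8   47.5] shift cm [-0.06  0.08  0.05] turn [ 0.12  0.18 -0.04] F [-0.  -0.8 -0.4] T [0.04 0.02 0.1 ] open 70.2
```

Emit:
step_arm:
  translation:
    - [0,0,1]
    - [0,0,2]
    - [0,0,4]
    - [0,0,5]
    - [0,0,5]
    - [0,0,2]
    - [0,0,0]
    - [0,0,0]
  twist:
    - [0,0,0]
    - [0,0,0]
    - [0,0,0]
    - [0,0,0]
    - [0,0,0]
    - [0,0,0]
    - [0,0,0]
    - [0,0,0]
  fingers: [7,7,7,7,5,3,0,0]

```text
clock: 15.82
eef_pos: [556.1, -277.5, 253.4]
orientation: [0.66, 0.751, 0.001, 0.006]
force: [-0.2, -0.4, 0.1]
opening: 0.3
```

Run:
```python
from h import *
err([580,-10,240])
im=read_camera("side")
b,_=blobs(im,(5,100,60),(18,255,255),(300,310,380,380));print(b)
print([pix("side",[556,-276,z]).round(1) for z in(60,)])
cv2.imwrite("pics/rel.png",cv2.resize(im[230:390,285:385],None,fx=3.7,fy=3.7,interpolation=cv2.INTER_CUBIC)[:,:,::-1])
```

```text
clk 15.82 pos [ 556.1 -277.5  253.4] shift cm [ 2.39 26.75 -1.34] turn [ 0.35  0.56 -0.04] F [-0.2 -0.4  0.1] T [ 0.05 -0.03 -0.03] open 0.3
[([29, 26, 17, 22, 249], array([336.76, 347.63]))]
[array([337.6, 347.3])]
```

View pics/rel.png

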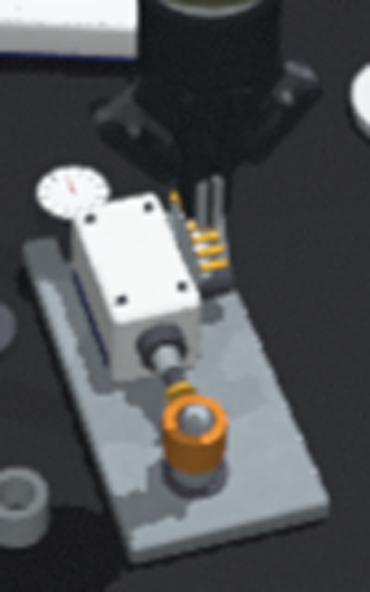

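Seated: the blob at (336.8,347.6) matches the expected (337.6,347.3). Next, shut fingers go to the knob's +y side.

Emit:
step_arm:
  translation:
    - [0.3,2.5,0]
    - [0.3,4,0]
    - [0.3,4.5,0]
    - [0.3,4.5,0]
    - [0.3,4,0]
    - [0.3,3.5,0]
    - [0.3,2,0]
    - [0,0,0]
    - [0,0,0]
  twist:
    - [0.3,0.5,0]
    - [0,0,0]
    - [0,0,0]
    - [0,0,0]
    - [0,0,0]
    - [0,0,0]
    - [0,0,0]
    - [0,0,0]
    - [0,0,0]
  fingers: [0,0,0,0,0,0,0,0,0]

```text
clock: 17.0
eef_pos: [569.3, -19.0, 236.9]
orientation: [0.661, 0.75, -0.006, -0.011]
force: [-0.6, -0.4, 0.1]
opening: -0.2
```

```bash
python3 -c "
from h import *
err([583,-15,160])"
```

```text
clk 17.0 pos [569.3 -19.  236.9] shift cm [ 1.37  0.4  -7.69] turn [-0.33 -1.36  0.04] F [-0.6 -0.4  0.1] T [ 0.01 -0.05  0.01] open -0.2
```

Emit:
step_arm:
  translation:
    - [0.7,0.4,-2]
    - [0.6,0,-2.5]
    - [0,0,-2]
    - [0,0,-0.5]
    - [0,0,0]
    - [0,0,0]
  twist:
    - [-0.3,-1.3,0]
    - [0,0,0]
    - [0,0,0]
    - [0,0,0]
    - [0,0,0]
    - [0,0,0]
  fingers: [0,0,0,0,0,0]

```text
clock: 17.75
eef_pos: [582.0, -20.6, 164.7]
orientation: [0.663, 0.748, -0.001, -0.0]
force: [-0.3, -0.7, 1.0]
opening: -0.1
```

Run:
```python
from h import *
err([586,-40,160])
im=read_camera("side")
cv2.imwrite("pics/knob.png",cv2.resize(im[190:300,290:390],None,fx=5,fy=5,interpolation=cv2.INTER_CUBIC)[:,:,::-1])
```

```text
clk 17.75 pos [582.  -20.6 164.7] shift cm [ 0.4  -1.94 -0.47] turn [ 0.05 -0.07  0.4 ] F [-0.3 -0.7  1. ] T [-0.05  0.02 -0.04] open -0.1
```

View pics/knob.png

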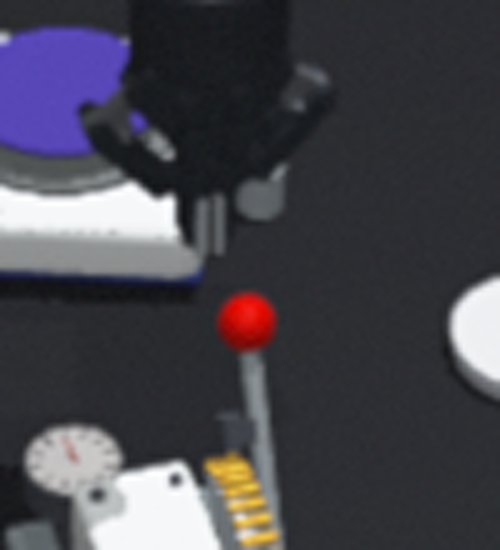

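The fingertips (209,255) are behind and slightly left of the knob (247,322). Approaching along the gauge's -y with a small +x correction.

Emit:
step_arm:
  translation:
    - [0.4,-1,-0.3]
    - [0.2,-0.6,0]
    - [0.1,-0.4,0]
    - [0,0,0]
    - [0,0,0]
  twist:
    - [0,0,0.4]
    - [0,0,0]
    - [0,0,0]
    - [0,0,0]
    - [0,0,0]
  fingers: [0,0,0,0,0]

```text
clock: 18.42
eef_pos: [590.7, -42.5, 163.5]
orientation: [0.661, 0.751, 0.0, 0.001]
force: [-1.1, 0.2, 0.4]
opening: 0.1
```

```bash
python3 -c "
from h import *
err([589,-57,161])"
```

```text
clk 18.43 pos [590.7 -42.5 163.5] shift cm [-0.17 -1.45 -0.25] turn [ 0.09  0.11 -0.01] F [-1.1  0.2  0.4] T [-0.03 -0.03 -0.03] open 0.1
```

Emit:
step_arm:
  translation:
    - [-0.1,-0.5,-0.2]
    - [0,-0.4,0]
    - [0,-0.3,0]
    - [0,-0.3,0]
    - [0,0,0]
    - [0,0,0]
  twist:
    - [0,0,0]
    - [0,0,0]
    - [0,0,0]
    - [0,0,0]
    - [0,0,0]
    - [0,0,0]
  fingers: [0,0,0,0,0,0]

```text
clock: 19.18
eef_pos: [589.4, -58.2, 161.3]
orientation: [0.66, 0.751, 0.0, 0.001]
force: [0.9, 0.9, -0.5]
opening: -0.1
```

```bash
cat > k.py <<'E'
from h import *
from scipy.optimize import brentq
# knob angle from side image: match blob to knob arc (gauge origin 546,-196, yaw 7.3)
def knob():
    im=read_camera("side"); b,m=blobs(im,(0,150,70),(4,255,255),(290,230,390,330))
    b=max(b,key=lambda q:q[0][4]); a=np.radians(7.3); R=np.array([[np.cos(a),-np.sin(a)],[np.sin(a),np.cos(a)]])
    def X(t): l=.45-t; return np.r_[np.array([546,-196])+R@[60,50+130*np.sin(l)],50+130*np.cos(l)]
    th=np.linspace(-.1,.95,400); e=[np.linalg.norm(pix("side",X(t))-b[1]) for t in th]; i=int(np.argmin(e))
    print("knob px",b[1],"area",b[0][4],"angle~",th[i].round(3),"miss px",round(e[i],2)); return im
E
python3 -c "
from k import *
err([591,-57,161]); knob()"
```

```text
clk 19.18 pos [589.4 -58.2 161.3] shift cm [ 0.16  0.12 -0.03] turn [ 0.08  0.09 -0.03] F [ 0.9  0.9 -0.5] T [0.03 0.   0.02] open -0.1
knob px [339.2  253.94] area 97 angle~ -0.016 miss px 0.48
```

Emit:
step_arm:
  translation:
    - [0,-0.3,0]
    - [0,-0.3,0]
    - [0,-0.2,0]
    - [0,0,0]
  twist:
    - [0,0,0]
    - [0,0,0]
    - [0,0,0]
    - [0,0,0]
  fingers: [0,0,0,0]

```text
clock: 19.73
eef_pos: [589.8, -61.3, 162.9]
orientation: [0.659, 0.752, 0.003, -0.001]
force: [0.3, 2.6, -1.6]
opening: 0.2
```

```bash
python3 -c "
from k import *
err([591,-57,161]); knob()"
```

```text
clk 19.73 pos [589.8 -61.3 162.9] shift cm [ 0.12  0.43 -0.19] turn [-0.35  0.14 -0.22] F [ 0.3  2.6 -1.6] T [ 0.43  0.03 -0.04] open 0.2
knob px [339.16 254.58] area 95 angle~ 0.005 miss px 0.03
```

Contact made at TCP y ≈ -60. Pushing on in modest steps, following the arc's rise.

Emit:
step_arm:
  translation:
    - [0.1,-0.6,0.1]
    - [0.1,-0.6,0.1]
    - [0.1,-0.6,0.1]
    - [0.1,-0.6,0.1]
    - [0,-0.1,0]
  twist:
    - [-0.2,0,-0.2]
    - [0,0,0]
    - [0,0,0]
    - [0,0,0]
    - [0,0,0]
  fingers: [0,0,0,0,0]

```text
clock: 20.4
eef_pos: [593.9, -80.8, 170.1]
orientation: [0.659, 0.752, 0.005, -0.003]
force: [-1.2, 4.8, 0.8]
opening: -0.0
```

```bash
python3 -c "
from k import *
err([591,-57,161]); knob()"
```

```text
clk 20.4 pos [593.9 -80.8 170.1] shift cm [-0.29  2.38 -0.91] turn [-0.63  0.14 -0.25] F [-1.2  4.8  0.8] T [0.84 0.21 0.01] open -0.0
knob px [341.97 257.76] area 98 angle~ 0.174 miss px 0.09
```

Emit:
step_arm:
  translation:
    - [0.1,-0.6,-0.1]
    - [0.1,-0.6,-0.1]
    - [0.1,-0.6,0]
    - [0.1,-0.5,0]
    - [0,-0.1,0]
  twist:
    - [-0.4,0,-0.2]
    - [0,0,0]
    - [0,0,0]
    - [0,0,0]
    - [0,0,0]
  fingers: [0,0,0,0,0]

```text
clock: 21.08
eef_pos: [598.3, -100.7, 171.2]
orientation: [0.659, 0.752, 0.005, -0.002]
force: [-1.0, 5.2, 1.0]
opening: -0.2
```

```bash
python3 -c "
from k import *
err([591,-57,168]); knob()"
```

```text
clk 21.07 pos [ 598.3 -100.7  171.2] shift cm [-0.73  4.37 -0.32] turn [-0.6   0.19 -0.23] F [-1.   5.2  1. ] T [ 0.87  0.14 -0.02] open -0.2
knob px [344.58 262.11] area 100 angle~ 0.332 miss px 0.04
```

Emit:
step_arm:
  translation:
    - [0.1,-0.6,-0.1]
    - [0.1,-0.6,-0.1]
    - [0.1,-0.6,0]
    - [0,-0.4,0]
    - [0,-0.1,0]
  twist:
    - [-0.4,0,-0.2]
    - [0,0,0]
    - [0,0,0]
    - [0,0,0]
    - [0,0,0]
  fingers: [0,0,0,0,0]

```text
clock: 21.75
eef_pos: [601.6, -119.9, 171.4]
orientation: [0.659, 0.752, 0.005, -0.002]
force: [0.6, 5.9, -0.1]
opening: 0.2
```

```bash
python3 -c "
from k import *
err([591,-57,168]); knob()"
```

```text
clk 21.75 pos [ 601.6 -119.9  171.4] shift cm [-1.06  6.29 -0.34] turn [-0.53  0.22 -0.19] F [ 0.6  5.9 -0.1] T [ 0.87  0.03 -0.02] open 0.2
knob px [347.3  267.47] area 97 angle~ 0.484 miss px 0.11
```

Emit:
step_arm:
  translation:
    - [0.1,-0.5,0]
    - [0.1,-0.5,0]
    - [0,-0.4,0]
    - [0,-0.1,0]
  twist:
    - [-0.3,0,-0.1]
    - [0,0,0]
    - [0,0,0]
    - [0,0,0]
  fingers: [0,0,0,0]

```text
clock: 22.3
eef_pos: [603.0, -130.9, 171.7]
orientation: [0.659, 0.752, 0.004, -0.003]
force: [0.5, 5.1, 0.9]
opening: 0.1
```

```bash
python3 -c "
from k import *
err([591,-57,168]); knob()"
```

```text
clk 22.3 pos [ 603.  -130.9  171.7] shift cm [-1.2   7.39 -0.37] turn [-0.56  0.1  -0.23] F [0.5 5.1 0.9] T [ 0.76  0.   -0.01] open 0.1
knob px [348.76 271.13] area 101 angle~ 0.574 miss px 0.02
```

Emit:
step_arm:
  translation:
    - [0.1,-0.4,0]
    - [0,-0.3,0]
    - [0,-0.1,0]
    - [0,-0.05,0]
  twist:
    - [-0.3,0,-0.1]
    - [0,0,0]
    - [0,0,0]
    - [0,0,0]
  fingers: [0,0,0,0]

```text
clock: 22.85
eef_pos: [603.9, -137.1, 171.3]
orientation: [0.659, 0.752, 0.003, -0.002]
force: [-0.3, 6.4, 1.7]
opening: 0.1
```

```bash
python3 -c "
from k import *
err([591,-57,168]); knob()"
```

```text
clk 22.85 pos [ 603.9 -137.1  171.3] shift cm [-1.29  8.01 -0.33] turn [-0.44  0.03 -0.21] F [-0.3  6.4  1.7] T [ 0.93  0.06 -0.  ] open 0.1
knob px [349.6  273.14] area 104 angle~ 0.621 miss px 0.05
```

Emit:
step_arm:
  translation:
    - [0,-0.15,0]
    - [0,-0.08,0]
    - [0,-0.05,0]
  twist:
    - [-0.2,0,-0.1]
    - [0,0,0]
    - [0,0,0]
  fingers: [0,0,0]

```text
clock: 23.28
eef_pos: [604.0, -137.9, 171.1]
orientation: [0.659, 0.752, 0.003, -0.002]
force: [-1.1, 6.6, 2.7]
opening: 0.3
```

Run:
```python
from k import *
for i in range(12):
    im=knob() if i%3==0 else read_camera("side")
    if i%3==0: err([591,-57,168])
b,_=blobs(im,(5,100,60),(18,255,255),(300,325,380,380));print("bush",b)
cv2.imwrite("pics/fin.png",cv2.resize(im[230:390,285:405],None,fx=3.7,fy=3.7,interpolation=cv2.INTER_CUBIC)[:,:,::-1])
```

```text
knob px [349.83 273.52] area 102 angle~ 0.629 miss px 0.13
clk 23.32 pos [ 604.  -137.9  171.2] shift cm [-1.3   8.09 -0.32] turn [-0.38  0.02 -0.18] F [0.9 6.5 2. ] T [0.97 0.08 0.01] open -0.1
knob px [349.79 273.48] area 106 angle~ 0.629 miss px 0.1
clk 23.48 pos [ 604.  -137.9  171.2] shift cm [-1.3   8.09 -0.32] turn [-0.37  0.02 -0.17] F [-0.7  6.   1.9] T [ 0.96  0.01 -0.03] open 0.1
knob px [349.62 273.72] area 99 angle~ 0.632 miss px 0.15
clk 23.62 pos [ 604.  -137.9  171.2] shift cm [-1.3   8.09 -0.32] turn [-0.37  0.02 -0.18] F [-0.   5.3  1.3] T [ 0.93  0.07 -0.06] open -0.2
knob px [349.65 273.41] area 101 angle~ 0.626 miss px 0.01
clk 23.77 pos [ 604.  -137.9  171.2] shift cm [-1.3   8.09 -0.32] turn [-0.38  0.02 -0.18] F [-0.4  6.2  1.6] T [ 0.9   0.06 -0.02] open 0.2
bush [([29, 12, 18, 22, 247], array([337.07, 348.31]))]
```

View pics/fin.png

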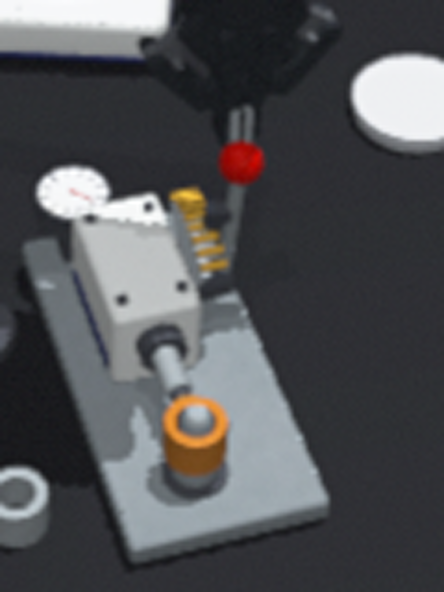

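Final view: nose against the seated bush at (195,410), knob at (240,162) held by the fingers, dial needle moved. The pose is steady at about 0.63 rad with about 6 N.

```bash
python3 -c "
from cell import *
print(hand_in())"
```

```text
the job is handed in; nothing more can be done
None
```

I handed the job in at about 24 s on the robot's clock. The bronze bush is on the gauge pin and released. The fingers, shut and pressing on the knob's +y side, are holding the feed lever at the fourth click. `hand_in` gave no verdict.

- **Bush:** It slid down with only its own weight showing on the wrist. The released bush appeared within 1 px of where a seated bush should be (336.8, 347.6 against 337.6, 347.3). In the last picture it is still down on the pin, with the spindle tip against it.
- **Lever:** The camera put it at 0.626–0.632 rad in four readings over about 0.45 s, with the TCP not moving. The same method read about 0.016 rad low at rest, so the true angle is roughly 0.63–0.645 rad. The highest camera reading was 0.632 rad, so it stayed well short of 0.75 rad. I judged the clicks from angle, since I had no direct click signal.
- **Hold:** The push on the knob was 5–6.5 N.
- **Not measured directly:** I could not read the spindle's force on the bush. I saw only the contact and the dial needle moved over.
- **Disagreement:** The two cameras differed by about 3 mm in y on the knob and up to 9 mm on the first pin and bush picks. The insertion met no resistance despite this.
- **Bystanders:** None showed signs of contact in the views I took, though I ran no separate check of their positions.

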